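Load the bar cropper up to its hidden length stop and zero its cut counter

TASK

Set the bench cropper up for a new batch. Lay the steel flat bar on the infeed bed with its yellow-painted end outwards, slide it gently, without ramming it, straight into the mouth until it comes up solid against the length stop hidden inside, and leave it lying there. Turn the counter's knob back anticlockwise to its zero stop; leave the other things on the bench where they are.

Things in the scene. Friction and masses are not known exactly. Their poses are not given: they have to be found in the camera images.
- bar: Loose steel flat bar, 30 mm wide, 200 mm long, 15 mm thick, about 0.7 kg, the last 32 mm of one end painted yellow. It starts lying flat across the two timber bearers, underside 22 mm above the bench. Origin: centre of its underside; y runs along its length (plain end at y = +100 mm, yellow end at y = -100 mm), z up.
- bar_nose (a point): Centre of the bar's plain (unpainted) end face.
- bar_tail (a point): Centre of the bar's yellow-painted end face.
- bearers: Two fixed timber strips under the bar, each 140 x 28 mm and 22 mm high, parallel, their centre lines 62 mm either side of the origin along y (a gap of 96 mm between them). Origin on the bench midway between them.
- shear: Bench flat-bar cropper, fixed: green frame with a grey ram on top (241 mm high), bright steel infeed bed before its mouth, yellow hood behind. Origin on the bench below the mouth's middle; bars are fed along its +y, x across, z up. Frame: 190 mm wide, y = 0 to 75 mm, 165 mm high. Hood: 150 mm wide, y = 75 to 300 mm, 125 mm high.
- shear_mouth (a point): Middle of the mouth, on the bed surface (60 mm above the bench) in the plane of the frame's front face; axes as shear. The throat behind it runs straight along y, level with the bed, 34 mm wide and 22 mm high (the bar has 2 mm play each side).
- stop_button (a joint): How far the stop's hidden spring button is pushed in (m): 0 = free, 0.006 = flush with the solid face, bar fully home. The spring is weak (0.5 N free, 1.1 N flush), hardly felt; the bar's weight keeps it from being pushed back when let go.
- counter (a joint): Angle of the cut counter's knob (rad): 0 = pointer on the red zero mark, hard against the zero stop; grows clockwise seen from above, up to 4.71. It starts between 0.8 and 2.0. Light friction (0.04 N m); it stays where it is left.
- counter_grip (a point): On the vertical axis of the counter's knob at gripping height, 177 mm above the bench. Black knob with a red pointer line: a 50 mm disc with an upright bar grip 48 mm long, 14 mm thick, 30 mm tall, 7 mm of it above this point. The grip's length is this point's x axis; the pointer points to -x, which at zero is the shear's -x.
- hammer: Bystander: loose hammer, 260 mm long, wooden handle, lying on the bench. Origin near its middle, at bench height.
- square: Bystander: loose red magnetic welding square, a triangle with 110 mm legs, 16 mm thick, 0.45 kg, lying flat. Origin near its middle, at bench height.
- rod_tray: Bystander: heavy wooden tray 150 x 240 x 60 mm with thin rods standing in it to 103 mm. Origin under its centre.
- infeed_bed (a point): Middle of the bed's outer edge, on its surface; axes as shear. The bed is flat, 150 mm wide, 60 mm above the bench, and runs 175 mm from here along y to the mouth. On its last 37 mm two low dark lead-in blocks (10 mm high) guide the bar, flaring from 34 mm apart at the mouth to about 65 mm.
- stop_zone (a point): Bed level, 56 mm past the mouth: the nearest place where the length stop's solid face can be set. It is out of sight and different each time: the bar's leading end comes up solid 56 to 106 mm past the mouth, leaving 144 to 94 mm of the bar outside. 6 mm before that it meets the stop's weak spring button. The solid face is rigid; the throat only rubs.
- dial (a point): Centre of the cut counter's dial, on top of the yellow hood, 205 mm past the mouth on the feed line: housing 108 mm across, white face 145 mm above the bench, black ticks, one red zero tick on the shear's -x side with a small steel stop pin beside it. Ticks run clockwise, 27 degrees apart.
Things that resemble listed ones, but are neither listed nor needed, are in the scene too. Of the things that look like the bar, the middle-sized one is meant.

How it is judged:
By the outcome, as a careful person would: the job done as asked, in the order asked, and still so for the second after the job is handed in, with the robot touching nothing.
It also fails if it takes over 61 s, if anything falls off the work surface, if the arm or the gripper's body presses on something with over 40 N, if the wrist force passes 120 N, or if a joint passes its speed limit or range.

ROBOT

A 6-joint arm with a two-finger parallel gripper is mounted at the origin on the work surface. World frame = base frame: x ahead of the robot, y to its left, z up, the work surface at z = 0. Lengths are in mm, angles in rad, forces in N, time in s.
With the tool pointing down it reaches from about 275 to 1000 mm from the base axis. Payload 8.4 kg.
Tool frame: the origin (TCP) lies between the finger pads; the fingertips stand 17 mm ahead of it and the grasp point (between the pads) lies 2 mm behind it; z points along the fingers, y is the line along which they close (so a half turn about z gives the same grasp; the last joint's range is limited). The gripper opens to 85 mm and grips with 20 to 120 N. Pads are 22 mm wide; open, the fingers measure 114 mm over their backs; the gripper's body (76 mm by 85 mm) begins 54 mm behind the grasp point. The pads swing forward as they close: fully open they stand 13 mm farther back than shut.
Start: joints at [-1.168, 0.353, 1.633, -0, 1.155, -0.002], TCP at [246.146, -574.491, 248.281] pointing down, gripper open.
Joint ranges: [-2.63, 2.63], [-0.92, 2.1], [0.06, 2.66], [-1.3, 4.44], [0, 2.69], [-3.02, 3.02]. Speed limits (rad/s): [2.22, 2.22, 2.79, 3.14, 3.14, 3.14].

INTERFACE

Orientations are given as [roll, pitch, yaw] about the fixed x, y, z axes, in that order (R = Rz(yaw) Ry(pitch) Rx(roll)).
In Python, from rig import sense, grab_frame, sign_off gives the robot as it stands. The module is installed in compiled form; this text tells all that it offers.
- The arm moves only by the tool send_rows, never from a script. Its argument "moves" is a list that holds one entry, the list of rows, each a list of 7 numbers: the shift along the world's x, y, z in m, then the turn, a rotation vector about the world's x, y, z in rad, then the opening, from -1 (shut) to 1 (fully open). In form: [[[dx, dy, dz, rx, ry, rz, jaw], ...]]. A call has 1 to 10 rows; each row shifts and turns the commanded pose from where the row before left it; what a row does not reach is not made up. A row lasts 1/10 s, in which the tool goes at most 50 mm and 8.59 degrees, less where a joint would pass 70% of its speed; a pose out of reach is approached as far as the arm can. A call with a gripper value outside its range is refused whole. The fingers move at their own pace and stop on an object; "grip_force" is the grip in N (left out, the last holds). Time passes only in rows, so rows that do not move let the fingers close. It gives the time, the measured TCP pose, the force, the opening and the grip force at its end, in the units of the state.
- sense(): the state, without advancing time (a new reading comes with each control period).
- grab_frame(name): name is "scene" or "side" or "wrist"; returns a dict with "img" (400x640x3 uint8, red, green, blue), "mtx" (3x3 intrinsics, pixels), "rvec" (rotation vector, rad) and "tvec" (3), from world to camera coordinates, as OpenCV has them; the wrist camera has in their place "T_tool_cam" (4x4, takes a point from camera to tool coordinates, whose origin is the TCP and whose axes are the flange's). Camera axes: x right, y down, z forward; pixel columns grow to the right and rows downward; lengths in mm; the calibration is good to about 2 mm. A picture is of the moment at which its call begins: read the wrist's pose just before it. There is no depth.
- sign_off(): hands the job in; it is judged then, once.
The state is a dict: "clock": time; "qpos": joint angles; "qvel": joint speeds; "joint_efforts": joint torques, N m; "eef_pos": TCP position; "tcp_rot": TCP orientation; "contact_force": force on the tool from outside, world axes, zero at the start; "wrist_torque": the same for the moment, N m; "opening": opening from 0.0 (shut) to 1.0 (fully open); "grasp_force": force on a finger pad.
Only numpy, scipy, OpenCV 4.12 (cv2) and the standard library are available. Lean on these libraries where they do the work, as an engineer would, in place of code of your own. Each camera call takes 0.05 s, during which the arm holds its last target. There are 200 camera calls.

## Working session

There is one attempt and no reset: what is moved stays moved. The work goes in short steps, Python scripts to look and compute and a tool call to move; the robot and the scene stay as the last step left them, time stands still between calls to the robot, and variables do not carry over. Pictures are saved under pics/ and viewed, at most 10 in all, crops included, and the job is handed in when it is done.

Besides the shell and the picture viewer there is one more tool, called after "Emit:" as a command line: name --argument value ..., lists and objects as JSON in quotes. send_rows: Moves the arm, as the interface text tells. Its arguments: {"type":"object","properties":{"moves":{"type":"array"},"grip_force":{"type":"number"}},"required":["moves"]}

```bash
mkdir -p pics; cat > h.py <<'E'
import numpy as np, cv2
from rig import sense, grab_frame, sign_off
from scipy.spatial.transform import Rotation as R
def snap(n,f=None):
    s=sense(); d=grab_frame(n)
    if n=='wrist':
        M=np.eye(4); M[:3,:3]=R.from_euler('xyz',s['tcp_rot']).as_matrix(); M[:3,3]=s['eef_pos']
        d['T']=M@d['T_tool_cam']
    else:
        M=np.eye(4); M[:3,:3]=cv2.Rodrigues(np.array(d['rvec'],float))[0]; M[:3,3]=np.ravel(d['tvec'])
        d['T']=np.linalg.inv(M)
    np.savez('pics/'+(f or n)+'.npz',img=d['img'],K=d['mtx'],T=d['T'])
    cv2.imwrite('pics/'+(f or n)+'.png',d['img'][:,:,::-1]); return d
def load(f): return np.load('pics/'+f+'.npz')
def px(f,u,v,z):
    d=load(f); r=d['T'][:3,:3]@np.linalg.inv(d['K'])@[u,v,1]; c=d['T'][:3,3]
    return c+r*(z-c[2])/r[2]
def proj(f,P):
    d=load(f); P=np.atleast_2d(P); M=np.linalg.inv(d['T']); q=(M[:3,:3]@P.T+M[:3,3:]); q=d['K']@q; return (q[:2]/q[2]).T
def crop(f,x0,y0,x1,y1,s,o):
    cv2.imwrite('pics/'+o+'.png',cv2.resize(cv2.imread('pics/'+f+'.png')[y0:y1,x0:x1],None,fx=s,fy=s,interpolation=cv2.INTER_CUBIC))
E
python3 - <<'E'
from h import *
s=sense();print(s)
a=snap('scene');snap('side');snap('wrist')
for n in ['scene','side','wrist']: print(n,load(n)['T'].round(2))
E
```

```text
{'clock': 0.0, 'qpos': array([-1.16836339e+00,  3.53635205e-01,  1.63414177e+00,  8.02917610e-06,
        1.15517986e+00, -2.38474315e-03]), 'qvel': array([-1.76005571e-03,  1.97073461e-03, -2.70401497e-04, -2.33506206e-03,
       -4.97429084e-04,  9.70254997e-05]), 'joint_efforts': array([ 1.78792379e-03, -6.05247045e+01, -3.42059076e+01, -6.39670861e-05,
        9.25193424e-03,  5.66118352e-07]), 'eef_pos': array([ 245.99177794, -574.0652979 ,  247.56647282]), 'tcp_rot': array([-3.14022849e+00, -1.05944160e-05,  4.04814428e-01]), 'contact_force': array([ 0.42662678, -0.43579529,  1.39484738]), 'wrist_torque': array([-0.0016566 ,  0.01505026,  0.08006782]), 'grasp_force': 0.0, 'opening': 1.0019470468944462}
scene [[ 5.10000e-01  6.80000e-01 -5.30000e-01  1.28039e+03]
 [ 8.60000e-01 -4.10000e-01  3.00000e-01 -5.10650e+02]
 [-1.00000e-02 -6.10000e-01 -7.90000e-01  1.26849e+03]
 [ 0.00000e+00  0.00000e+00  0.00000e+00  1.00000e+00]]
side [[ 9.80000e-01 -1.00000e-01  1.40000e-01  3.05770e+02]
 [-1.70000e-01 -6.20000e-01  7.60000e-01 -1.27089e+03]
 [ 1.00000e-02 -7.80000e-01 -6.30000e-01  1.09379e+03]
 [ 0.00000e+00  0.00000e+00  0.00000e+00  1.00000e+00]]
wrist [[ 3.9000e-01 -8.7000e-01 -2.9000e-01  3.2029e+02]
 [-9.2000e-01 -3.7000e-01 -1.2000e-01 -5.4199e+02]
 [-0.0000e+00  3.2000e-01 -9.5000e-01  3.7330e+02]
 [ 0.0000e+00  0.0000e+00  0.0000e+00  1.0000e+00]]
```

View pics/scene.png

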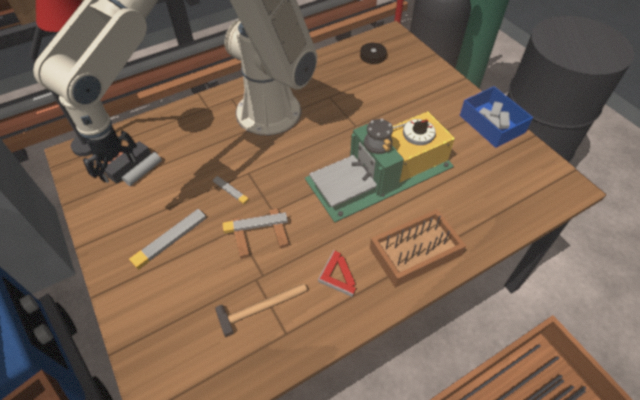

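View pics/side.png

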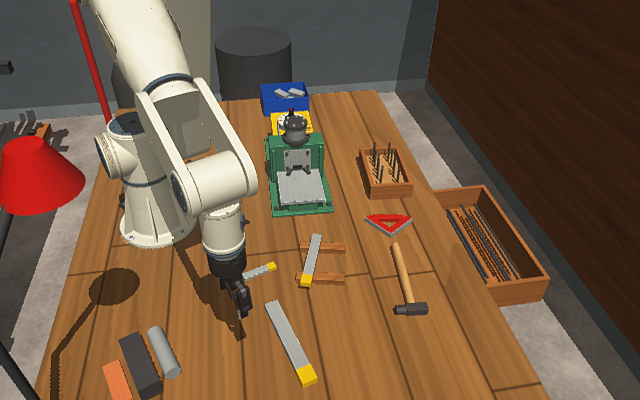

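The things that could be taken for the bar, by scene pixel: a short one at (231,190), a long one at (168,238), and the middle-sized one lying on the bearers at (257,222). By the description I choose the one on the bearers, and I'll check it in a close crop along with the shear.

```bash
python3 - <<'E'
from h import *
a=cv2.imread('pics/scene.png');b=cv2.imread('pics/side.png')
r=lambda i,x0,y0,x1,y1:cv2.resize(i[y0:y1,x0:x1],(400,300),interpolation=cv2.INTER_CUBIC)
# 100x75 => x4 ; 160x120 => 2.5
A=r(a,210,180,310,255);B=r(a,300,105,460,225);C=r(b,270,225,370,300);D=r(b,250,100,370,190+0)
D=cv2.resize(b[100:220,240:400],(400,300),interpolation=cv2.INTER_CUBIC)
cv2.imwrite('pics/c1.png',np.vstack([np.hstack([A,B]),np.hstack([C,D])]))
E
```

```text
(no output)
```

View pics/c1.png

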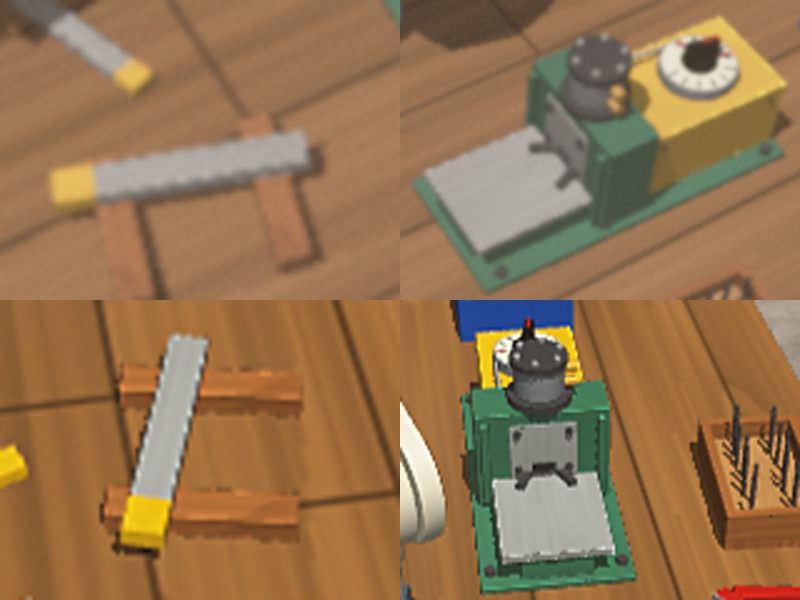

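The crop confirms it: the middle-sized bar is the one on the bearers, with its yellow end at about scene (228,226) and its plain end at (287,217). The bed, lead-in blocks and dial are all visible. The pointer and grip are at about scene (582,125) in the full picture's dial area.

```bash
python3 - <<'E'
from h import *
np.set_printoptions(suppress=True,precision=1)
S=lambda u,v,z:px('scene',210+u/4,180+v/4,z); S2=lambda u,v,z:px('scene',300+(u-400)/2.5,105+v/2.5,z)
D=lambda u,v,z:px('side',270+u/4,225+(v-300)/4,z); D2=lambda u,v,z:px('side',240+(u-400)/2.5,100+(v-300)/2.5,z)
print('bar scene tail',S(52,170,37),S(56,207,37),'nose',S(303,132,37),S(312,163,37))
print('bar side nose',D(172,337,37),D(208,339,37),'tail',D(122,537,37),D(164,540,37))
print('bed scene outer',S2(425,170,60),S2(482,246,60),'mouth L',S2(525,130,60))
print('bed side outer',D2(500,557,60),D2(614,546,60),'top',D2(495,480,60))
print('dial scene',S2(699,66,145),'knob top',S2(702,50,184),'side frame top front',D2(473,394,165),D2(610,385,165))
print('frame scene top corners', S2(533,60,165),S2(600,130,165),S2(655,118,165))
E
```

```text
bar scene tail [ 414.9 -365.5   37. ] [ 448.4 -376.6   37. ] nose [ 484.4 -178.3   37. ] [ 514.3 -186.2   37. ]
bar side nose [ 482.9 -186.3   37. ] [ 510.  -193.1   37. ] tail [ 415.9 -378.    37. ] [ 444.3 -385.5   37. ]
bed scene outer [397.1 -38.2  60. ] [543.4 -38.5  60. ] mouth L [405.9 115.2  60. ]
bed side outer [396.8 -46.2  60. ] [547.9 -48.7  60. ] top [408.6 122.7  60. ]
dial scene [491.1 332.2 145. ] knob top [497.4 324.3 184. ] side frame top front [389.7 186.7 165. ] [582.8 178.5 165. ]
frame scene top corners [383.8 136.7 165. ] [530.3 141.5 165. ] [549.4 212.7 165. ]
```

Emit:
send_rows --moves '[[[0.021,0.029,0,0,0,0.08,1],[0.021,0.029,0,0,0,0.08,1],[0.021,0.029,0,0,0,0.08,1],[0.021,0.029,0,0,0,0.08,1],[0.021,0.029,0,0,0,0.08,1],[0.021,0.029,0,0,0,0.08,1],[0.021,0.029,0,0,0,0.08,1],[0.021,0.029,0,0,0,0.08,1],[0.021,0.029,0,0,0,0.08,1],[0.021,0.029,0,0,0,0.08,1]]]'

```text
clock: 1.15
eef_pos: [456.7, -283.2, 248.2]
tcp_rot: [-3.141, -0.0, 1.208]
contact_force: [0.5, -0.5, 0.6]
opening: 0.996
grasp_force: 0.0
```

Emit:
send_rows --moves '[[[0,0,0,0,0,0,1],[0,0,0,0,0,0,1]]]'

```text
clock: 1.35
eef_pos: [456.3, -283.9, 248.1]
tcp_rot: [-3.141, 0.0, 1.206]
contact_force: [0.4, -0.8, 0.6]
opening: 0.995
grasp_force: 0.0
```

```bash
python3 - <<'E'
from h import *
s=sense();print(s['clock'],s['eef_pos'],s['tcp_rot'])
snap('wrist','w1')
E
```

```text
1.35 [ 456.34118438 -283.91632546  248.09434975] [-3.14115926e+00  1.98109051e-04  1.20609238e+00]
```

View pics/w1.png

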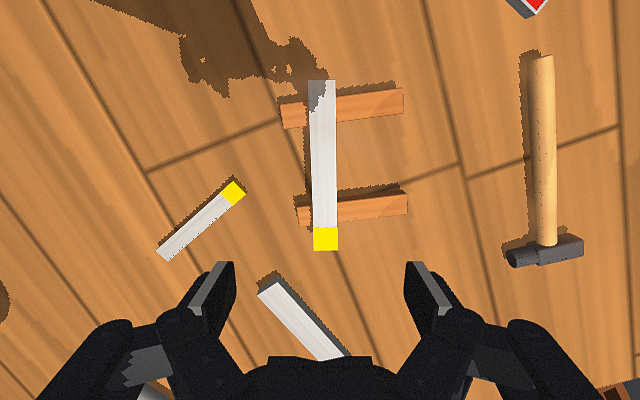

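The bar lies nearly straight in the wrist view: nose edge (309..335, 80), tail edge (314..338, 250). Both bearers, the short bar to the left and the hammer to the right are visible.

```bash
python3 - <<'E'
from h import *
np.set_printoptions(suppress=True,precision=1)
P=[px('w1',*p,37) for p in [(309,80),(335.5,80),(313.5,250),(338,250)]]
n=(P[0]+P[1])/2;t=(P[2]+P[3])/2
print(P,np.linalg.norm(P[1]-P[0]),np.linalg.norm(P[3]-P[2]),np.linalg.norm(n-t),(n+t)/2,np.arctan2(*(n-t)[[1,0]]))
E
```

```text
[array([ 484. , -179.3,   37. ]), array([ 510.2, -189.3,   37. ]), array([ 415.9, -366.9,   37. ]), array([ 445., -378.,   37.])] 27.99072519212622 31.139513233406635 199.6693753046746 [ 463.8 -278.4   37. ] 1.2305629305081458
```

Emit:
send_rows --moves '[[[0.0075,0.0055,-0.02,0,0,0.0245,0.6],[0,0,-0.04,0,0,0,0.6],[0,0,-0.04,0,0,0,0.6],[0,0,-0.04,0,0,0,0.6],[0,0,-0.03,0,0,0,0.6],[0,0,-0.02,0,0,0,0.6],[0,0,-0.01,0,0,0,0.6],[0,0,-0.007,0,0,0,0.6],[0,0,0,0,0,0,0.6],[0,0,0,0,0,0,0.6]]]' --grip_force 60

```text
clock: 2.4
eef_pos: [464.1, -279.6, 42.1]
tcp_rot: [3.14, 0.0, 1.229]
contact_force: [-0.3, 0.7, -0.6]
opening: 0.798
grasp_force: 0.0
```

Emit:
send_rows --moves '[[[0,0,0,0,0,0,0],[0,0,0,0,0,0,-0.3],[0,0,0,0,0,0,-0.6],[0,0,0,0,0,0,-1],[0,0,0,0,0,0,-1],[0,0,0,0,0,0,-1],[0,0,0,0,0,0,-1]]]'

```text
clock: 3.1
eef_pos: [463.9, -279.1, 42.2]
tcp_rot: [3.141, 0.0, 1.23]
contact_force: [-1.7, 0.6, 7.4]
opening: 0.331
grasp_force: 59.5
```

Emit:
send_rows --moves '[[[0,0,0.008,0,0,0,-1],[0,0,0.02,0,0,0,-1],[0,0,0.03,0,0,0,-1],[0,0,0.03,0,0,0,-1],[0,0,0.03,0,0,0,-1],[0,0,0.03,0,0,0,-1],[0,0,0.03,0,0,0,-1],[0,0,0.02,0,0,0,-1],[0,0,0.01,0,0,0,-1],[0,0.01,0,0,0,0.01,-1]]]'

```text
clock: 4.1
eef_pos: [463.9, -269.5, 250.2]
tcp_rot: [3.14, 0.001, 1.239]
contact_force: [0.6, 0.1, -7.0]
opening: 0.33
grasp_force: 61.4
```

Emit:
send_rows --moves '[[[0.001,0.03,0,0,0,0.03,-1],[0.001,0.03,0,0,0,0.03,-1],[0.001,0.03,0,0,0,0.03,-1],[0.001,0.03,0,0,0,0.03,-1],[0.001,0.03,0,0,0,0.03,-1],[0.001,0.03,0,0,0,0.03,-1],[0.001,0.03,0,0,0,0.03,-1],[0.001,0.03,0,0,0,0.03,-1],[0.001,0.025,0,0,0,0.03,-1],[0.001,0.015,0,0,0,0.008,-1]]]'

```text
clock: 5.1
eef_pos: [471.9, 13.3, 247.5]
tcp_rot: [-3.138, -0.0, 1.52]
contact_force: [-0.2, 0.0, -7.2]
opening: 0.332
grasp_force: 61.3
```

Emit:
send_rows --moves '[[[0,0,0,0,0,0,-1],[0,0,0,0,0,0,-1],[0,0,0,0,0,0,-1]]]'

```text
clock: 5.4
eef_pos: [473.0, 10.7, 248.5]
tcp_rot: [-3.14, 0.0, 1.517]
contact_force: [0.5, 0.2, -6.6]
opening: 0.332
grasp_force: 61.3
```

```bash
python3 - <<'E'
from h import *
s=sense();print(s['clock'],s['eef_pos'],s['tcp_rot'])
snap('wrist','w2')
E
```

```text
5.4 [472.96412636  10.67658492 248.48842842] [-3.14001331e+00  3.49108374e-04  1.51718651e+00]
```

View pics/w2.png

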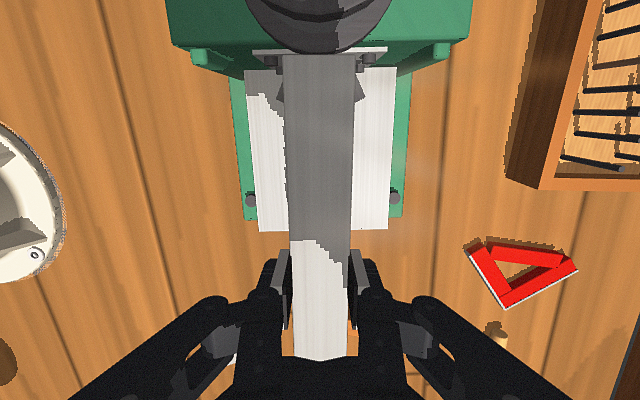

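The bed shows around the held bar: outer corners (259,231) and (388,229), side edges running up to (245,70) and (396,67). The lead-in blocks stick out on both sides of the bar at (282,95) and (357,97).

```bash
python3 - <<'E'
from h import *
np.set_printoptions(suppress=True,precision=1)
d=load('w2');img=d['img'].astype(float)
g=cv2.GaussianBlur(img,(0,0),1)
lines=[]
# sub-pixel bed side edges: bed is grey (low saturation), outside green
sat=g.max(2)-g.min(2)
for lo,hi in ((236,275),(375,406)):
    pts=[]
    for v in range(110,222,4):
        r=sat[v,lo:hi]<25; i=np.flatnonzero(r)
        if len(i)<3: continue
        u=lo+(i[0]-.5 if lo<300 else i[-1]+.5)
        pts.append(px('w2',u,v,60)[:2])
    pts=np.array(pts); p=np.polyfit(pts[:,1],pts[:,0],1); res=pts[:,0]-np.polyval(p,pts[:,1]); 
    k=abs(res)<2; p=np.polyfit(pts[k,1],pts[k,0],1); lines.append(p); print(len(pts),k.sum(),p,np.abs(res).max())
L=np.array(lines); print('width',np.polyval(L[1],30)-np.polyval(L[0],30),'mid slope',L[:,0].mean(),'angle',np.pi/2-L[:,0].mean())
print('mid x at y=-45,50,130',[np.polyval(L.mean(0),y) for y in (-45,50,130)])
print('corners',[px('w2',*p,60) for p in [(259,231),(388,229),(245,70),(396,67)]])
# held bar: top/under? nose edge at z: TCP41.. top z
zt=248.5-4.7
print('nose top',[px('w2',*p,zt) for p in [(283,57),(352,57),(291,238),(349,238)]])
print('dial',proj('scene',[[491,332,145]]))
E
```

```text
28 17 [  0.  399.8] 8.242178287990157
28 18 [  0.  549.6] 8.882049260152598
width 149.4418714544983 mid slope 0.028971290509885242 angle 1.5418250362850112
mid x at y=-45,50,130 [np.float64(473.38399500191815), np.float64(476.13626760035726), np.float64(478.4539708411481)]
corners [array([399.2, -41.2,  60. ]), array([548.5, -46.8,  60. ]), array([405.9, 129.5,  60. ]), array([553. , 124.1,  60. ])]
nose top [array([463.3, 111.6, 243.8]), array([490.8, 110.1, 243.8]), array([459.7,  32.4, 243.8]), array([487.8,  30.8, 243.8])]
dial [[419.5 131.4]]
```

```bash
cat >> h.py <<'E'
def edge(f,rows,lo,hi,z,thr=None):
    "strongest horizontal-gradient edge between lines lo(v),hi(v); robust line x(y) at height z -> angle, x at y0"
    g=cv2.GaussianBlur(load(f)['img'],(0,0),1).astype(float); gx=np.abs(cv2.Sobel(g,cv2.CV_64F,1,0)).sum(2); P=[]
    for v in rows:
        a,b=int(lo(v)),int(hi(v)); r=gx[v,a:b]; i=int(r.argmax())
        if 0<i<len(r)-1:
            den=r[i-1]-2*r[i]+r[i+1]; P.append((a+i+.5*(r[i-1]-r[i+1])/(den or 1),v))
    W=np.array([px(f,u,v,z)[:2] for u,v in P]).astype(np.float32)
    vx,vy,x0,y0=cv2.fitLine(W,cv2.DIST_HUBER,0,.01,.01).ravel(); s=vx/vy
    res=W[:,0]-(x0+s*(W[:,1]-y0)); k=abs(res)<1.5
    p=np.polyfit(W[k,1],W[k,0],1); return p,len(W),k.sum(),(W[k,0]-np.polyval(p,W[k,1])).std()
E
python3 - <<'E'
from h import *
np.set_printoptions(suppress=True,precision=4)
ln=lambda u0,v0,u1,v1,o:(lambda v:u0+(u1-u0)*(v-v0)/(v1-v0)+o)
for nm,c,z,rows in [('bedL',(259,231,245,70),60,range(75,228,3)),('bedR',(388,229,396,67),60,range(75,226,3)),('barL',(291,238,283,57),243.8,range(62,245,3)),('barR',(349,238,352,57),243.8,range(62,245,3))]:
    r=edge('w2',rows,ln(*c,-5),ln(*c,6),z); print(nm,*r,'x(y=0),x(130)',np.polyval(r[0],[0,130]))
E
```

```text
bedL [  0.0321 399.8985] 51 51 0.15619504301953807 x(y=0),x(130) [399.8985 404.0734]
bedR [  0.0338 548.991 ] 51 51 0.15030657190546617 x(y=0),x(130) [548.991  553.3819]
barL [  0.051  456.6165] 60 60 0.3724382658241052 x(y=0),x(130) [456.6165 463.243 ]
barR [  0.0455 487.0002] 57 57 0.15193885580536376 x(y=0),x(130) [487.0002 492.9095]
```

Emit:
send_rows --moves '[[[0.0025,0,-0.01,0,0,0.015,-1],[0,0,-0.025,0,0,0,-1],[0,0,-0.03,0,0,0,-1],[0,0,-0.03,0,0,0,-1],[0,0,-0.03,0,0,0,-1],[0,0,-0.02,0,0,0,-1],[0,0,-0.009,0,0,0,-1],[0,0,0,0,0,0,-1],[0,0,0,0,0,0,-1],[0,0,0,0,0,0,-1]]]'

```text
clock: 6.45
eef_pos: [477.1, 10.9, 96.3]
tcp_rot: [3.139, -0.0, 1.532]
contact_force: [0.6, -0.0, -7.8]
opening: 0.328
grasp_force: 61.2
```

```bash
python3 - <<'E'
from h import *
s=sense();print(s['clock'],s['eef_pos'],s['tcp_rot'])
snap('wrist','w3');snap('scene','s3');snap('side','d3')
E
```

```text
6.45 [477.14197027  10.94845551  96.33231184] [ 3.13942470e+00 -1.26238580e-04  1.53226242e+00]
```

View pics/w3.png

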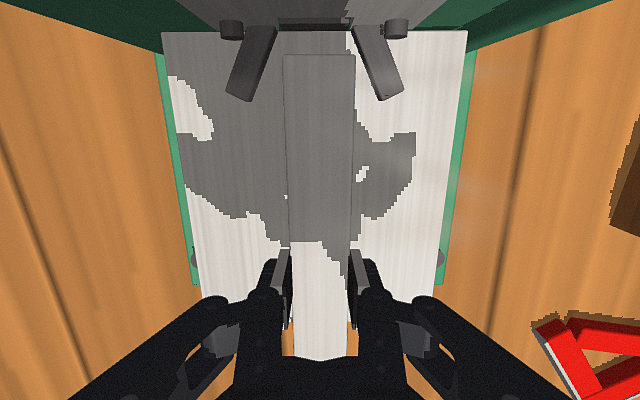

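Close view: the bar runs from (284,55) / (355,55) down to (289,240) / (350,240). The bed sides run (162,32)->(200,285) and (466,32)->(438,285). The block mouths are near (277,28) and (351,28), so the bar sits between them with room to spare.

```bash
python3 - <<'E'
from h import *
np.set_printoptions(suppress=True,precision=4)
ln=lambda u0,v0,u1,v1,o:(lambda v:u0+(u1-u0)*(v-v0)/(v1-v0)+o)
M={}
for nm,c,z,rows in [('bedL',(200,285,162,32),60,range(40,275,3)),('bedR',(438,285,466,32),60,range(40,240,3)),('barL',(289,240,284,55),91.1,range(60,245,3)),('barR',(350,240,355,55),91.1,range(60,245,3))]:
    r=edge('w3',rows,ln(*c,-5),ln(*c,6),z); M[nm]=r[0]; print(nm,*r)
for k in ('bed','bar'): p=(M[k+'L']+M[k+'R'])/2; print(k,p,np.polyval(p,[11,111,131]),'width',np.polyval(M[k+'R']-M[k+'L'],50))
print('mouth row',px('w3',162,31,60),px('w3',466,31,60),'nose',px('w3',284,55,91.1),px('w3',355,55,91.1))
print('block ends top z70',px('w3',277,28,70),px('w3',351,28,70),'tips',px('w3',252,101,70),px('w3',378,100,70))
E
```

```text
bedL [  0.032 399.893] 79 79 0.16169530258423565
bedR [  0.0336 548.8624] 67 67 0.016542022257903456
barL [  0.0475 460.6122] 62 62 0.512114100409133
barR [  0.0465 489.9949] 62 59 0.43712169443218973
bed [  0.0328 474.3777] [474.7384 478.018  478.6739] width 149.04588713854264
bar [  0.047  475.3036] [475.8205 480.5202 481.4601] width 29.335487395967625
mouth row [405.0789 129.9784  60.    ] [552.2746 124.2873  60.    ] nose [466.3303 112.4997  91.1   ] [494.7592 111.3947  91.1   ]
block ends top z70 [461.9169 126.846   70.    ] [495.4408 125.5507  70.    ] tips [447.1126  96.1872  70.    ] [508.4117  94.2383  70.    ]
```

Emit:
send_rows --moves '[[[-0.0024,0,-0.003,0,0,0.006,-1],[0,0,-0.003,0,0,0,-1],[0,0,-0.002,0,0,0,-1],[0,0,0,0,0,0,-1],[0,0,0,0,0,0,-1],[0,0,0,0,0,0,-1]]]'

```text
clock: 7.2
eef_pos: [473.9, 11.0, 87.3]
tcp_rot: [3.142, -0.0, 1.538]
contact_force: [0.7, 0.6, -6.3]
opening: 0.33
grasp_force: 61.3
```

```bash
python3 - <<'E'
from h import *
s=sense();print(s['clock'],s['eef_pos'],s['tcp_rot'])
snap('wrist','w4')
crop('w4',230,10,410,260,2.4,'w4c')
E
```

```text
7.2 [473.85188341  11.0224371   87.30156589] [ 3.14150874e+00 -4.03518128e-06  1.53829124e+00]
```

View pics/w4c.png

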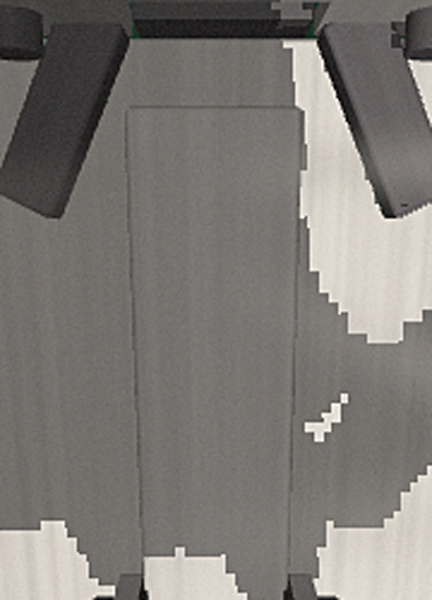

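Bar nose corners at crop (127,107) and (301,107), sides down to (142,560) and (290,560). Inner block edges at the mouth are at (128,36) and (320,32), and the flare tips at (57,217) and (390,217).

```bash
python3 - <<'E'
from h import *
np.set_printoptions(suppress=True,precision=2)
q=lambda u,v,z:px('w4',230+u/2.4,10+v/2.4,z)
a,b,c,d=q(127,107,82),q(301,107,82),q(142,560,82),q(290,560,82)
n=(a+b)/2;t=(c+d)/2;print('nose',n,'rear',t,'w',b[0]-a[0],d[0]-c[0],'slope',(n-t)[0]/(n-t)[1])
a,b,c,d=q(128,36,70),q(320,32,70),q(57,217,70),q(390,217,70)
m=(a+b)/2;k=(c+d)/2;print('mouth',a,b,m,'tips',c,d,k,'slope',(m-k)[0]/(m-k)[1])
ln=lambda u0,v0,u1,v1,o:(lambda v:u0+(u1-u0)*(v-v0)/(v1-v0)+o)
E
```

```text
nose [476.5  112.21  82.  ] rear [474.11  28.82  82.  ] w 29.0359902022214 30.229715738369237 slope 0.02873891812277176
mouth [461.72 125.83  70.  ] [495.71 125.33  70.  ] [478.71 125.58  70.  ] tips [446.01  96.1   70.  ] [509.49  93.99  70.  ] [477.75  95.04  70.  ] slope 0.03166446490339984
```

Emit:
send_rows --moves '[[[0.0013,0,0,0,0,-0.002,-1],[0,0,-0.002,0,0,0,-1],[0,0,-0.002,0,0,0,-1],[0,0,-0.001,0,0,0,-1],[0,0,-0.001,0,0,0,-1],[0,0,0,0,0,0,-1],[0,0,0,0,0,0,-1]]]'

```text
clock: 7.95
eef_pos: [475.0, 11.0, 81.2]
tcp_rot: [-3.142, -0.0, 1.536]
contact_force: [1.0, 0.0, -7.3]
opening: 0.327
grasp_force: 61.3
```

Emit:
send_rows --moves '[[[0,0,-0.0006,0,0,0,-1],[0,0,-0.0005,0,0,0,-1],[0,0,0,0,0,0,-1],[0,0,0,0,0,0,-1]]]'

```text
clock: 8.35
eef_pos: [475.0, 11.0, 80.2]
tcp_rot: [3.142, -0.0, 1.536]
contact_force: [-0.4, 0.1, -6.4]
opening: 0.335
grasp_force: 61.3
```

Emit:
send_rows --moves '[[[0,0,-0.0005,0,0,0,-1],[0,0,0,0,0,0,-1],[0,0,0,0,0,0,-0.3],[0,0,0,0,0,0,-0.1],[0,0,0,0,0,0,0.1],[0,0,0,0,0,0,0.3],[0,0,0,0,0,0,0.3]]]'

```text
clock: 9.05
eef_pos: [475.2, 11.0, 79.7]
tcp_rot: [3.141, -0.0, 1.536]
contact_force: [0.1, -0.1, 1.1]
opening: 0.649
grasp_force: 0.0
```

Emit:
send_rows --moves '[[[0,0,0.01,0,0,0,0.3],[0,0,0.03,0,0,0,0.3],[0,0,0.04,0,0,0,0],[-0.001,-0.03,0,0,0,0,-0.5],[-0.001,-0.03,0,0,0,0,-1],[-0.001,-0.03,0,0,0,0,-1],[-0.001,-0.03,0,0,0,0,-1],[-0.0006,-0.016,0,0,0,0,-1],[0,0,0,0,0,0,-1],[0,0,0,0,0,0,-1]]]'

```text
clock: 10.05
eef_pos: [470.4, -125.0, 160.1]
tcp_rot: [3.141, -0.0, 1.535]
contact_force: [0.0, 0.8, 0.2]
opening: 0.002
grasp_force: 0.0
```

```bash
python3 - <<'E'
from h import *
s=sense();print(s['clock'],s['eef_pos'],s['tcp_rot'],s['opening'])
snap('wrist','w5')
E
```

```text
10.05 [ 470.43415833 -124.98525742  160.13159659] [ 3.14125605e+00 -1.51010868e-04  1.53514660e+00] 0.001922455561852709
```

View pics/w5.png

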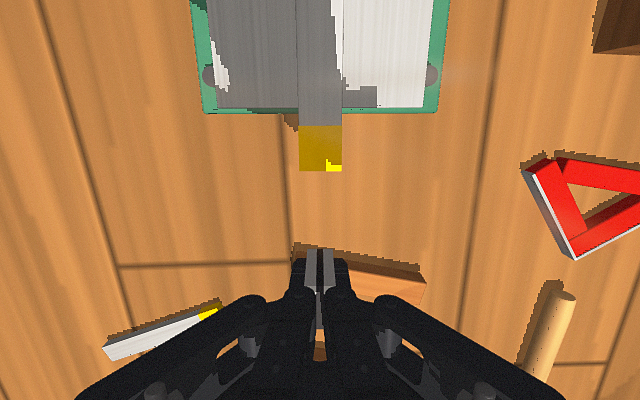

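The bar lies straight on the bed with its tail edge at (299..342, 171). The closed fingertips are at about (320,250), behind the tail and in line with it.

```bash
python3 - <<'E'
from h import *
np.set_printoptions(suppress=True,precision=1)
print(px('w5',299,171,75),px('w5',342,171,75),px('w5',299,126,75),px('w5',342,126,75), 'bed edge',px('w5',215,107,60),px('w5',433,107,60))
E
```

```text
[456.4 -87.5  75. ] [487.7 -88.7  75. ] [458.3 -55.9  75. ] [488. -57.  75.] bed edge [397.  -41.2  60. ] [555.5 -47.   60. ]
```

Emit:
send_rows --moves '[[[0,0,-0.02,0,0,0,-1],[0,0,-0.03,0,0,0,-1],[0,0,-0.02,0,0,0,-1],[0,0,-0.009,0,0,0,-1],[0.0002,0.008,0,0,0,0,-1],[0.0002,0.006,0,0,0,0,-1],[0.0001,0.003,0,0,0,0,-1],[0,0,0,0,0,0,-1]]]'

```text
clock: 10.9
eef_pos: [471.6, -107.5, 81.6]
tcp_rot: [3.14, 0.0, 1.537]
contact_force: [-0.4, 0.3, -0.1]
opening: -0.002
grasp_force: 0.0
```

Emit:
send_rows --moves '[[[0.0001,0.002,0,0,0,0,-1],[0.0001,0.002,0,0,0,0,-1],[0.0001,0.002,0,0,0,0,-1],[0.0001,0.002,0,0,0,0,-1],[0.0001,0.002,0,0,0,0,-1],[0,0.002,0,0,0,0,-1],[0.0001,0.002,0,0,0,0,-1],[0.0001,0.002,0,0,0,0,-1],[0,0.002,0,0,0,0,-1],[0,0.002,0,0,0,0,-1]]]'

```text
clock: 11.9
eef_pos: [471.7, -87.9, 80.7]
tcp_rot: [3.142, 0.0, 1.536]
contact_force: [-0.0, -3.5, -0.1]
opening: 0.004
grasp_force: 1.8
```

Emit:
send_rows --moves '[[[0.0001,0.0025,0,0,0,0,-1],[0.0001,0.0025,0,0,0,0,-1],[0,0.0025,0,0,0,0,-1],[0.0001,0.0025,0,0,0,0,-1],[0.0001,0.0025,0,0,0,0,-1],[0.0001,0.0025,0,0,0,0,-1],[0.0001,0.0025,0,0,0,0,-1],[0.0001,0.0025,0,0,0,0,-1],[0.0001,0.0025,0,0,0,0,-1],[0.0001,0.0025,0,0,0,0,-1]]]'

```text
clock: 12.9
eef_pos: [472.5, -62.8, 80.7]
tcp_rot: [-3.142, 0.0, 1.536]
contact_force: [-1.0, -4.1, 1.0]
opening: 0.002
grasp_force: 1.8
```

Emit:
send_rows --moves '[[[0.0001,0.002,0,0,0,0,-1],[0,0.002,0,0,0,0,-1],[0.0001,0.002,0,0,0,0,-1],[0.0001,0.002,0,0,0,0,-1],[0.0001,0.002,0,0,0,0,-1],[0,0.002,0,0,0,0,-1],[0.0001,0.002,0,0,0,0,-1],[0.0001,0.002,0,0,0,0,-1],[0,0.002,0,0,0,0,-1],[0.0001,0.002,0,0,0,0,-1]]]'

```text
clock: 13.9
eef_pos: [473.2, -42.8, 80.7]
tcp_rot: [-3.142, -0.0, 1.536]
contact_force: [0.4, -4.0, 0.2]
opening: 0.003
grasp_force: 1.9
```

Emit:
send_rows --moves '[[[0.0001,0.001,0,0,0,0,-1],[0,0.001,0,0,0,0,-1],[0,0.001,0,0,0,0,-1],[0.0001,0.001,0,0,0,0,-1],[0,0.001,0,0,0,0,-1],[0,0.001,0,0,0,0,-1],[0,0.001,0,0,0,0,-1],[0,0.001,0,0,0,0,-1]]]'

```text
clock: 14.7
eef_pos: [473.5, -34.9, 80.7]
tcp_rot: [3.142, 0.0, 1.536]
contact_force: [0.4, -4.1, 1.3]
opening: 0.001
grasp_force: 1.8
```

Emit:
send_rows --moves '[[[0,0.0008,0,0,0,0,-1],[0,0.0008,0,0,0,0,-1],[0.0001,0.0008,0,0,0,0,-1],[0,0.0008,0,0,0,0,-1],[0,0.0008,0,0,0,0,-1]]]'

```text
clock: 15.2
eef_pos: [473.6, -30.9, 80.7]
tcp_rot: [3.142, 0.0, 1.536]
contact_force: [0.2, -4.2, 0.2]
opening: 0.001
grasp_force: 1.8
```

Emit:
send_rows --moves '[[[0,0.0008,0,0,0,0,-1],[0,0.0008,0,0,0,0,-1],[0.0001,0.0008,0,0,0,0,-1],[0,0.0008,0,0,0,0,-1],[0,0.0008,0,0,0,0,-1]]]'

```text
clock: 15.7
eef_pos: [473.6, -26.9, 80.7]
tcp_rot: [-3.142, 0.0, 1.536]
contact_force: [-1.3, -3.9, -0.5]
opening: 0.0
grasp_force: 1.8
```

Emit:
send_rows --moves '[[[0,0.0008,0,0,0,0,-1],[0,0.0008,0,0,0,0,-1],[0.0001,0.0008,0,0,0,0,-1],[0,0.0008,0,0,0,0,-1],[0,0.0008,0,0,0,0,-1]]]'

```text
clock: 16.2
eef_pos: [473.8, -22.9, 80.7]
tcp_rot: [-3.142, 0.0, 1.536]
contact_force: [-0.3, -2.9, -0.2]
opening: -0.001
grasp_force: 1.8
```

Emit:
send_rows --moves '[[[0,0.0008,0,0,0,0,-1],[0,0.0008,0,0,0,0,-1],[0.0001,0.0008,0,0,0,0,-1],[0,0.0008,0,0,0,0,-1],[0,0.0008,0,0,0,0,-1]]]'

```text
clock: 16.7
eef_pos: [473.9, -18.9, 80.7]
tcp_rot: [3.142, 0.0, 1.536]
contact_force: [0.3, -3.2, 0.4]
opening: -0.0
grasp_force: 1.8
```

Emit:
send_rows --moves '[[[0,0.0008,0,0,0,0,-1],[0,0.0008,0,0,0,0,-1],[0.0001,0.0008,0,0,0,0,-1],[0,0.0008,0,0,0,0,-1],[0,0.0008,0,0,0,0,-1]]]'

```text
clock: 17.2
eef_pos: [474.0, -14.9, 80.7]
tcp_rot: [3.142, -0.0, 1.536]
contact_force: [-0.8, -3.4, 0.2]
opening: 0.002
grasp_force: 1.8
```

Emit:
send_rows --moves '[[[0,0.0008,0,0,0,0,-1],[0,0.0008,0,0,0,0,-1],[0.0001,0.0008,0,0,0,0,-1],[0,0.0008,0,0,0,0,-1],[0,0.0008,0,0,0,0,-1]]]'

```text
clock: 17.7
eef_pos: [474.1, -10.9, 80.7]
tcp_rot: [3.142, 0.0, 1.536]
contact_force: [0.2, -3.6, -0.1]
opening: 0.002
grasp_force: 1.8
```

Emit:
send_rows --moves '[[[0,0.0008,0,0,0,0,-1],[0,0.0008,0,0,0,0,-1],[0.0001,0.0008,0,0,0,0,-1],[0,0.0008,0,0,0,0,-1],[0,0.0008,0,0,0,0,-1]]]'

```text
clock: 18.2
eef_pos: [474.1, -6.9, 80.7]
tcp_rot: [-3.142, -0.0, 1.536]
contact_force: [-0.3, -2.8, -0.1]
opening: -0.002
grasp_force: 1.8
```

Emit:
send_rows --moves '[[[0,0.0008,0,0,0,0,-1],[0,0.0008,0,0,0,0,-1],[0.0001,0.0008,0,0,0,0,-1],[0,0.0008,0,0,0,0,-1],[0,0.0008,0,0,0,0,-1]]]'

```text
clock: 18.7
eef_pos: [474.2, -2.9, 80.7]
tcp_rot: [-3.142, 0.0, 1.536]
contact_force: [-0.1, -3.1, -0.4]
opening: 0.002
grasp_force: 1.8
```

Emit:
send_rows --moves '[[[0,0.0008,0,0,0,0,-1],[0,0.0008,0,0,0,0,-1],[0.0001,0.0008,0,0,0,0,-1],[0,0.0008,0,0,0,0,-1],[0,0.0008,0,0,0,0,-1]]]'

```text
clock: 19.2
eef_pos: [474.4, 1.1, 80.7]
tcp_rot: [3.142, 0.0, 1.536]
contact_force: [-0.1, -3.3, 0.4]
opening: 0.0
grasp_force: 1.8
```

Emit:
send_rows --moves '[[[0,0.0008,0,0,0,0,-1],[0,0.0008,0,0,0,0,-1],[0.0001,0.0008,0,0,0,0,-1],[0,0.0008,0,0,0,0,-1],[0,0.0008,0,0,0,0,-1]]]'

```text
clock: 19.7
eef_pos: [474.4, 5.1, 80.7]
tcp_rot: [3.142, -0.0, 1.536]
contact_force: [-0.2, -4.3, 0.4]
opening: 0.001
grasp_force: 1.8
```

Emit:
send_rows --moves '[[[0,0.0008,0,0,0,0,-1],[0,0.0008,0,0,0,0,-1],[0.0001,0.0008,0,0,0,0,-1],[0,0.0008,0,0,0,0,-1],[0,0.0008,0,0,0,0,-1]]]'

```text
clock: 20.2
eef_pos: [474.6, 9.1, 80.7]
tcp_rot: [3.142, -0.0, 1.536]
contact_force: [-0.7, -3.5, -0.4]
opening: -0.002
grasp_force: 1.8
```

Emit:
send_rows --moves '[[[0,0.0008,0,0,0,0,-1],[0,0.0008,0,0,0,0,-1],[0.0001,0.0008,0,0,0,0,-1],[0,0.0008,0,0,0,0,-1],[0,0.0008,0,0,0,0,-1]]]'

```text
clock: 20.7
eef_pos: [474.7, 13.1, 80.7]
tcp_rot: [3.142, -0.0, 1.536]
contact_force: [0.3, -3.7, 0.2]
opening: 0.002
grasp_force: 1.8
```

Emit:
send_rows --moves '[[[0,0.0008,0,0,0,0,-1],[0,0.0008,0,0,0,0,-1],[0.0001,0.0008,0,0,0,0,-1],[0,0.0008,0,0,0,0,-1],[0,0.0008,0,0,0,0,-1]]]'

```text
clock: 21.2
eef_pos: [474.8, 17.0, 80.7]
tcp_rot: [3.142, 0.0, 1.536]
contact_force: [0.5, -5.1, 0.3]
opening: 0.0
grasp_force: 2.3
```

Emit:
send_rows --moves '[[[0,0.0005,0,0,0,0,-1],[0,0.0005,0,0,0,0,-1],[0.0001,0.0005,0,0,0,0,-1]]]'

```text
clock: 21.5
eef_pos: [474.8, 18.5, 80.7]
tcp_rot: [-3.142, 0.0, 1.536]
contact_force: [0.6, -4.3, 1.3]
opening: -0.005
grasp_force: 2.4
```

Emit:
send_rows --moves '[[[0,0.0006,0,0,0,0,-1],[0,0.0006,0,0,0,0,-1],[0.0001,0.0006,0,0,0,0,-1]]]'

```text
clock: 21.8
eef_pos: [474.9, 19.4, 80.7]
tcp_rot: [-3.141, 0.002, 1.537]
contact_force: [-1.4, -16.6, 1.4]
opening: 0.002
grasp_force: 8.3
```

Emit:
send_rows --moves '[[[0,0.0004,0,0,0,0,-1],[0,0,0,0,0,0,-1]]]'

```text
clock: 22.0
eef_pos: [474.9, 19.4, 80.7]
tcp_rot: [-3.141, 0.002, 1.537]
contact_force: [-0.1, -15.5, 1.2]
opening: -0.002
grasp_force: 8.1
```

Emit:
send_rows --moves '[[[0,-0.003,0,0,0,0,-1],[0,-0.008,0,0,0,0,-1],[-0.001,-0.02,0,0,0,0,-1],[0,0,0.03,0,0,0,-0.5],[0,0,0.045,0,0,0,0],[0,0,0.045,0,0,0,0],[0,0,0.045,0,0,0,0],[0,0,0.045,0,0,0,0],[0,0,0.03,0,0,0,0],[0,0,0,0,0,0,0]]]'

```text
clock: 23.0
eef_pos: [476.1, -10.2, 325.3]
tcp_rot: [3.134, -0.001, 1.536]
contact_force: [0.8, -0.7, -0.6]
opening: 0.5
grasp_force: 0.0
```

```bash
python3 - <<'E'
from h import *
s=sense();print(s['clock'],s['eef_pos'],s['tcp_rot'])
snap('wrist','w6')
E
```

```text
23.0 [476.1021023  -10.20280691 325.28985891] [ 3.13351511e+00 -9.04070575e-04  1.53640231e+00]
```

Emit:
send_rows --moves '[[[0.001,0.02,0,0,0,0.06,0],[0.001,0.035,0,0,0,0.06,0],[0.001,0.035,0,0,0,0.06,0],[0.001,0.035,0,0,0,0.06,0],[0.001,0.035,0,0,0,0.06,0],[0.001,0.035,0,0,0,0.06,0],[0.001,0.035,0,0,0,0.06,0],[0.001,0.035,0,0,0,0.06,0],[0.001,0.035,0,0,0,0.06,0],[0.001,0.035,0,0,0,0.06,0]]]'

```text
clock: 24.05
eef_pos: [483.1, 325.8, 318.6]
tcp_rot: [-3.139, -0.0, 2.139]
contact_force: [0.1, -0.5, -0.2]
opening: 0.501
grasp_force: 0.0
```

Emit:
send_rows --moves '[[[0.001,0.007,0,0,0,0,0],[0,0,0,0,0,0,0],[0,0,0,0,0,0,0]]]'

```text
clock: 24.35
eef_pos: [484.5, 330.7, 319.5]
tcp_rot: [-3.139, 0.0, 2.136]
contact_force: [-0.1, 0.1, -0.6]
opening: 0.499
grasp_force: 0.0
```

```bash
python3 - <<'E'
from h import *
s=sense();print(s['clock'],s['eef_pos'],s['tcp_rot'])
snap('wrist','w7')
a=cv2.imread('pics/w6.png');b=cv2.imread('pics/w7.png')
cv2.imwrite('pics/c7.png',np.vstack([cv2.resize(a[0:250],None,fx=.75,fy=.75),cv2.resize(b,(640,400))[:, 80:560]]) if 0 else np.vstack([cv2.resize(a[0:250],(480,188)),cv2.resize(b,(480,300))]))
E
```

```text
24.35 [484.50887905 330.68630074 319.51759175] [-3.13935962e+00  2.97560424e-04  2.13560140e+00]
```

View pics/c7.png

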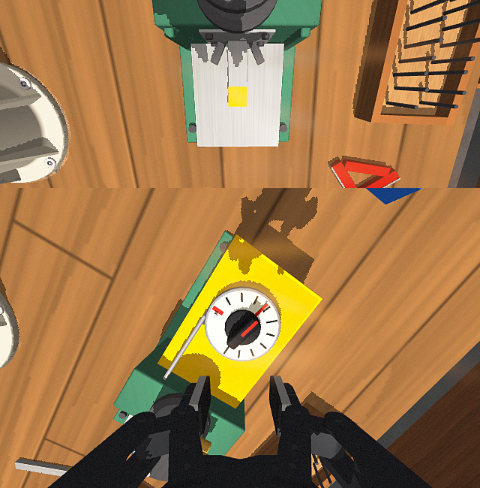

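The top half shows the bar in the mouth with its yellow end outwards. The bottom half shows the dial: the white face is centred near (324,180) in the full frame. The black grip and its red pointer aim up-right towards (348,160), and the red zero tick is at about (290,164). I'll measure these in code.

```bash
python3 - <<'E'
from h import *
np.set_printoptions(suppress=True,precision=1)
d=load('w7');I=d['img'].astype(int);r,g,b=I[...,0],I[...,1],I[...,2]
sub=np.zeros(r.shape,bool);sub[120:225,265:380]=1
red=((r>110)&(g<.5*r)&(b<.5*r)&sub).astype(np.uint8)
n,l,s,c=cv2.connectedComponentsWithStats(red)
for i in range(1,n):
    if s[i,4]<5: continue
    vv,uu=np.nonzero(l==i)
    for z in (145,184):
        W=np.array([px('w7',u,v,z)[:2] for u,v in zip(uu,vv)]); m=W.mean(0); U,S,V=np.linalg.svd(W-m); pr=(W-m)@V[0]
        print(i,s[i,4],'pix',c[i],z,'mean',m,'axis',np.arctan2(V[0,1],V[0,0]),'len',np.ptp(pr),'ends',m+pr.min()*V[0],m+pr.max()*V[0])
# dial white face
wh=((I.min(2)>170)&sub).astype(np.uint8); cn=max(cv2.findContours(wh,0,1)[0],key=cv2.contourArea); 
W=np.array([px('w7',*p[0],145)[:2] for p in cn]); W=cv2.convexHull(W.astype(np.float32)); print('dial', cv2.minEnclosingCircle(W))
# black grip
bl=((I.max(2)<60)&sub).astype(np.uint8);vv,uu=np.nonzero(bl);print('black',len(uu),uu.mean(),vv.mean(),px('w7',uu.mean(),vv.mean(),165))
E
```

```text
1 80 pix [347.9 162. ] 145 mean [493.9 369. ] axis -1.7874036158647266 len 20.761732419023954 ends [496.2 379.5] [491.8 359.3]
1 80 pix [347.9 162. ] 184 mean [487. 373.] axis -1.7874036158647262 len 18.064364203925827 ends [489.  382.2] [485.1 364.5]
2 81 pix [290.1 163. ] 145 mean [444.3 336.5] axis -0.036175371996384924 len 15.483565721426826 ends [436.7 336.7] [452.2 336.2]
2 81 pix [290.1 163. ] 184 mean [443.8 344.7] axis -0.03617537199638584 len 13.471937925131336 ends [437.2 344.9] [450.6 344.4]
3 141 pix [332.1 187.3] 145 mean [494.9 337.9] axis -1.8055666137883328 len 30.13254518736101 ends [498.4 352.6] [491.4 323.3]
3 141 pix [332.1 187.3] 184 mean [487.8 345.9] axis -1.8055666137883335 len 26.21771919943337 ends [490.9 358.7] [484.8 333.2]
dial ((485.0156555175781, 335.46954345703125), 52.72567367553711)
black 1264 324.3267405063291 181.77848101265823 [481.8 342.7 165. ]
```

Emit:
send_rows --moves '[[[0.0005,0.0043,0,0,0,-0.1,0],[0,0,0,0,0,-0.14,0],[0,0,-0.02,0,0,-0.14,0],[0,0,-0.03,0,0,-0.14,0],[0,0,-0.03,0,0,-0.14,0],[0,0,-0.02,0,0,-0.14,0],[0,0,-0.01,0,0,0,0],[0,0,0,0,0,0,0]]]'

```text
clock: 25.2
eef_pos: [485.0, 334.7, 209.6]
tcp_rot: [-3.14, 0.002, 1.339]
contact_force: [0.2, 0.2, -0.2]
opening: 0.497
grasp_force: 0.0
```

```bash
python3 - <<'E'
from h import *
np.set_printoptions(suppress=True,precision=1)
s=sense();print(s['clock'],s['eef_pos'],s['tcp_rot'])
snap('wrist','w8')
I=load('w8')['img'].astype(int);r,g,b=I[...,0],I[...,1],I[...,2]
red=((r>110)&(g<.5*r)&(b<.5*r)).astype(np.uint8)
n,l,st,c=cv2.connectedComponentsWithStats(red)
for i in range(1,n):
    if st[i,4]<40: continue
    vv,uu=np.nonzero(l==i); W=np.array([px('w8',u,v,184)[:2] for u,v in zip(uu,vv)]); m=W.mean(0); U,S,V=np.linalg.svd(W-m); pr=(W-m)@V[0]
    print(st[i],'mean',m,np.arctan2(V[0,1],V[0,0]),m+pr.min()*V[0],m+pr.max()*V[0])
crop('w8',170,60,470,360,1.9,'w8c')
E
```

```text
25.2 [485.  334.7 209.6] [-3.1  0.   1.3]
[318 164   6  32 192] mean [495.2 378.3] -1.802117928017831 [497.1 386.4] [493.3 370.1]
[317 216   7  11  59] mean [489.9 355.9] -1.8331666937779358 [490.6 358.4] [489.  352.6]
[317 229   8  30 221] mean [486.5 341.7] -1.7694846619449662 [488.4 351. ] [484.7 333.1]
[252 234  24  11 168] mean [456.1 352.4] 3.104480931108661 [462.4 352.2] [449.9 352.6]
```

The pointer runs straight along the tool at 1.34 rad, through about (485.2, 335), so the gripper is lined up with the grip. I'll descend and close on it.

Emit:
send_rows --moves '[[[0,0,-0.01,0,0,0,0],[0,0,-0.01,0,0,0,0],[0,0,-0.008,0,0,0,0],[0,0,-0.005,0,0,0,0],[0,0,0,0,0,0,0],[0,0,0,0,0,0,0]]]' --grip_force 30

```text
clock: 25.85
eef_pos: [485.5, 336.1, 177.6]
tcp_rot: [-3.141, 0.0, 1.337]
contact_force: [0.1, 0.7, -0.2]
opening: 0.498
grasp_force: 0.0
```

Emit:
send_rows --moves '[[[0,0,0,0,0,0,-0.4],[0,0,0,0,0,0,-0.7],[0,0,0,0,0,0,-1],[0,0,0,0,0,0,-1],[0,0,0,0,0,0,-1],[0,0,0,0,0,0,-1]]]'

```text
clock: 26.45
eef_pos: [485.8, 336.1, 178.1]
tcp_rot: [3.141, -0.001, 1.336]
contact_force: [1.3, -1.9, 4.5]
opening: 0.159
grasp_force: 32.0
```

Emit:
send_rows --moves '[[[0,0,0,0,0,0.06,-1],[0,0,0,0,0,0.09,-1],[0,0,0,0,0,0.09,-1],[0,0,0,0,0,0.09,-1],[0,0,0,0,0,0.09,-1],[0,0,0,0,0,0.09,-1],[0,0,0,0,0,0.09,-1],[0,0,0,0,0,0.09,-1]]]'

```text
clock: 27.25
eef_pos: [485.3, 336.0, 178.1]
tcp_rot: [-3.141, -0.0, 2.03]
contact_force: [-1.1, -1.6, 7.7]
opening: 0.156
grasp_force: 32.3
```

```bash
python3 -c "
from h import *
s=sense();print(s['clock'],s['wrist_torque'],s['contact_force'])"
```

```text
27.25 [-0.23905951  0.26402642  0.00588364] [-1.0520138  -1.61059223  7.65828086]
```

Emit:
send_rows --moves '[[[0,0,0,0,0,0.09,-1],[0,0,0,0,0,0.09,-1],[0,0,0,0,0,0.09,-1],[0,0,0,0,0,0.09,-1],[0,0,0,0,0,0.09,-1],[0,0,0,0,0,0.09,-1],[0,0,0,0,0,0.09,-1],[0,0,0,0,0,0.09,-1],[0,0,0,0,0,0.09,-1],[0,0,0,0,0,0.09,-1]]]'

```text
clock: 28.25
eef_pos: [484.9, 335.5, 178.1]
tcp_rot: [-3.14, -0.001, 2.93]
contact_force: [-2.5, -4.4, 9.7]
opening: 0.157
grasp_force: 32.6
```

Emit:
send_rows --moves '[[[0,0,0,0,0,0.06,-1],[0,0,0,0,0,0.05,-1],[0,0,0,0,0,0.03,-1]]]'

```text
clock: 28.55
eef_pos: [484.9, 335.3, 178.1]
tcp_rot: [-3.14, -0.001, 3.068]
contact_force: [-2.5, -5.3, 9.1]
opening: 0.154
grasp_force: 32.6
```

```bash
python3 -c "
from h import *
s=sense();print(s['clock'],s['wrist_torque'],s['contact_force'],s['tcp_rot'])"
```

```text
28.55 [-0.76514339  0.47432866 -0.03445115] [-2.53104348 -5.31994014  9.07320475] [-3.14026556e+00 -1.08462567e-03  3.06826284e+00]
```

Emit:
send_rows --moves '[[[0,0,0,0,0,0.015,-1],[0,0,0,0,0,0.015,-1],[0,0,0,0,0,0,-1]]]'

```text
clock: 28.85
eef_pos: [484.9, 335.3, 178.1]
tcp_rot: [-3.14, -0.001, 3.097]
contact_force: [-2.4, -4.7, 9.2]
opening: 0.159
grasp_force: 32.7
```

```bash
python3 -c "
from h import *
s=sense();print(s['clock'],s['wrist_torque'],s['contact_force'],s['tcp_rot'])"
```

```text
28.85 [-0.79855012  0.48166561  0.04651257] [-2.44647137 -4.73334252  9.18856532] [-3.14028517e+00 -1.10232353e-03  3.09688923e+00]
```

Emit:
send_rows --moves '[[[0,0,0,0,0,0.015,-1],[0,0,0,0,0,0.015,-1],[0,0,0,0,0,0.01,-1],[0,0,0,0,0,0,-1]]]'

```text
clock: 29.25
eef_pos: [485.0, 335.4, 178.1]
tcp_rot: [-3.141, -0.001, 3.135]
contact_force: [-1.7, -4.5, 9.2]
opening: 0.159
grasp_force: 37.7
```

```bash
python3 -c "
from h import *
s=sense();print(s['clock'],s['wrist_torque'],s['contact_force'],s['tcp_rot'])"
```

```text
29.25 [-0.80190269  0.28489307 -0.68404047] [-1.68743128 -4.49341933  9.20610027] [-3.14068975e+00 -1.11270059e-03  3.13538717e+00]
```

Emit:
send_rows --moves '[[[0,0,0,0,0,0,-0.3],[0,0,0,0,0,0,0],[0,0,0,0,0,0,0],[0,0,0,0,0,0,0],[0,0,0.01,0,0,0,0],[0,0,0.03,0,0,0,0],[0,0,0.04,0,0,0,0],[0,0,0.04,0,0,0,0],[0,0,0.03,0,0,0,0],[0,0,0,0,0,0,0]]]'

```text
clock: 30.25
eef_pos: [487.2, 337.3, 333.5]
tcp_rot: [3.137, 0.007, 3.136]
contact_force: [0.5, 0.4, -0.1]
opening: 0.501
grasp_force: 0.0
```

Emit:
send_rows --moves '[[[0,0,0,0,0,-0.05,0],[0,0,0,0,0,-0.1,0],[0,0,0,0,0,-0.1,0],[0,0,0,0,0,0,0],[0,0,0,0,0,0,0]]]'

```text
clock: 30.75
eef_pos: [485.2, 335.9, 327.4]
tcp_rot: [-3.141, -0.0, 2.889]
contact_force: [0.3, 0.3, -0.4]
opening: 0.497
grasp_force: 0.0
```

```bash
python3 - <<'E'
from h import *
np.set_printoptions(suppress=True,precision=2)
s=sense();print(s['clock'],s['eef_pos'],s['tcp_rot'])
snap('wrist','w9');snap('scene','s9');snap('side','d9')
I=load('w9')['img'].astype(int);r,g,b=I[...,0],I[...,1],I[...,2]
red=((r>110)&(g<.5*r)&(b<.5*r)).astype(np.uint8)
n,l,st,c=cv2.connectedComponentsWithStats(red)
for i in range(1,n):
    if st[i,4]<40: continue
    vv,uu=np.nonzero(l==i); W=np.array([px('w9',u,v,184)[:2] for u,v in zip(uu,vv)]); m=W.mean(0); U,S,V=np.linalg.svd(W-m,full_matrices=False); pr=(W-m)@V[0]
    print(st[i],'mean',m,np.arctan2(V[0,1],V[0,0]),m+pr.min()*V[0],m+pr.max()*V[0])
w=cv2.imread('pics/w9.png');a=cv2.imread('pics/s9.png');d=cv2.imread('pics/d9.png')
cv2.imwrite('pics/c9.png',np.vstack([np.hstack([cv2.resize(w[60:260,220:420],(300,300)),cv2.resize(d[100:320,230:450],(300,300))]),cv2.resize(a[100:350,140:540],(600,300)) if 0 else cv2.resize(a[95:345,130:530],(600,300))]))
E
```

```text
30.75 [485.24 335.89 327.37] [-3.14 -0.    2.89]
[307 142   9  24 118] mean [442.87 339.03] -0.042877083657188696 [432.93 339.45] [454.62 338.52]
[312 173  10  27 130] mean [474.33 335.57] -0.037278287816722225 [461.26 336.05] [487.59 335.07]
[ 79 324  46  46 852] mean [596.69  49.19] 2.142217505151907 [615.38  20.11] [578.81  76.98]
```

View pics/c9.png

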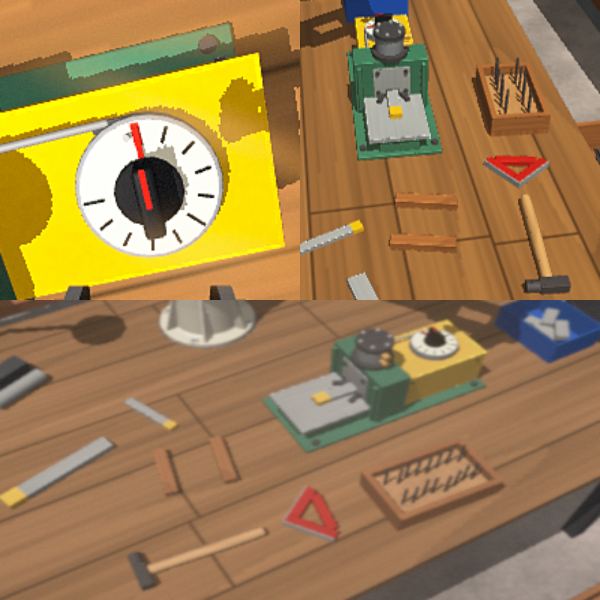

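The pointer is on the red zero mark (-0.037 rad, against -0.043 for the tick). The bar lies in the mouth with its yellow end outwards, and the bystanders are where they were. The arm is clear of everything.

```bash
python3 -c "
from rig import sign_off; print(sign_off())"
```

```text
the job is handed in; nothing more can be done
None
```

I fed the bar in gently with its yellow end outwards until it came up solid against the stop (about 16 N), then turned the counter back to its zero stop, left the other things on the bench untouched, and handed the job in at about 31 s.

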